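# Set the print-block stop to its mark and lay the block against it

## Robot

A 6-joint arm with a two-finger parallel gripper is mounted at the origin on the work surface; the furniture and walls round the work are solid. World frame = base frame: x ahead of the robot, y to its left, z up, the work surface at z = 0. Lengths are in m, angles in rad, forces in N, time in s.
With the tool pointing down it reaches from about 0.325 to 0.85 m from the base axis. Payload 4.4 kg.
Tool frame: the origin (TCP) lies at the very end of the fingers, on their centre line; the grasp point (between the pads) lies 19 mm behind it; z points along the fingers, y is the line along which they close (so a half turn about z gives the same grasp; the last joint's range is limited). The gripper opens to 94 mm and grips with 3 to 60 N. Pads are 16 mm wide; open, the fingers measure 119 mm over their backs; the gripper's body (75 mm by 177 mm) begins 78 mm behind the grasp point.
Start: joints at [1.161, 0.207, 1.542, -0, 1.393, -0.15], TCP at [0.147, 0.556, 0.205] pointing down, gripper open.
Joint ranges: [-2.73, 2.73], [-0.86, 2.22], [0.23, 2.46], [-1.11, 4.25], [0.08, 2.63], [-2.82, 2.82]. Speed limits (rad/s): [2.79, 2.79, 3.14, 3.14, 3.14, 3.14].

## Interface

Orientations are given as a unit quaternion [x, y, z, w].
In Python, from cell import robot, cams, ticket gives the robot as it stands.
- The arm moves only by the tool step_arm, never from a script. Its argument "plan" is a list of rows, each a list of 7 numbers: the shift along the tool's x, y, z in cm, then the turn, a rotation vector about the tool's x, y, z in degrees, then the closure, from -1 (fully open) to 1 (shut). In form: [[dx, dy, dz, ax, ay, az, hand], ...]. A call has 1 to 12 rows; each row shifts and turns the commanded pose from where the row before left it, along the tool's axes as they then stand; what a row does not reach is not made up. A row lasts 1/12 s, in which the tool goes at most 41.7 mm and 7.16 degrees, less where a joint would pass 70% of its speed; a pose out of reach is approached as far as the arm can. A call with a gripper value outside its range is refused whole. The fingers move at their own pace and stop on an object; the grip force is fixed at half the most. Time passes only in rows, so rows that do not move let the fingers close. It gives the time, the measured TCP pose, the force, the opening and the grip force at its end, in the units of the state.
- robot.observe(): the state, without advancing time (a new reading comes with each control period).
- cams.snapshot(name): name is "scene" or "side" or "wrist"; returns the picture (480x640x3 uint8, red, green, blue); there is no depth.
- cams.camera_params(name): a dict with "fx", "fy", "cx", "cy" (pixels), "R" (3x3) and "t" (3): a world point X has camera coordinates R X + t. Camera axes: x right, y down, z forward; pixel columns grow to the right and rows downward; lengths in m; the calibration is good to about 2 mm. The wrist camera is an equidistant fisheye: a pixel r from the principal point sees the ray r / f radians off the axis. A picture is of the moment at which its call begins: read the wrist's pose just before it. camera_params takes no time and is no camera call; for the wrist camera it gives the pose at the moment of the call.
- ticket.hand_in(): hands the job in; it is judged then, once.
The state is a dict: "time_s": time; "joint_positions": joint angles; "qvel": joint speeds; "joint_efforts": joint torques, N m; "position": TCP position; "ee_rot": TCP orientation; "ft_force": force on the tool from outside, world axes, zero at the start; "moment": the same for the moment, N m; "grip_width": opening from 0.0 (shut) to 1.0 (fully open); "gripper_force": force on a finger pad.
Only numpy, scipy, OpenCV 4.12 (cv2) and the standard library are available. Lean on these libraries where they do the work, as an engineer would, in place of code of your own. Each camera call takes 0.05 s, during which the arm holds its last target. There are 200 camera calls.

## Task

Lift the green jar off the white bed of the stop gauge and stand it upright, wholly on the round cork-topped stand. Then turn the dial knob until its yellow pointer is in line with the red mark on the dial, let go of the knob, and lay the red-dotted stamp face up and flat on the bed, one side flush against the blue stop bar and the block roughly centred on the bar, pushing so gently that the pointer stays on the mark. Leave the other stamps and the bottles where they are.

Things in the scene. Friction and masses are not known exactly. Their poses are not given: they have to be found in the camera images.
- station: stop gauge, a fixed grey base plate 130 mm (x) by 306 mm (y, from -148 to +158) lying on the table; origin on the table, z up. The white bed, where the stamp goes, is 90 mm wide (x -50 to +40) and runs from y = -134 to y = +30, its top at z = 12 mm. The dial stands at y = +100 mm, x = 0. Position and yaw vary (-0.3 to 0 rad)
- dial_knob (a joint): angle of the dial knob, rad, 0 to 3.5, growing clockwise seen from above; it stays where it is left (about 0.25 N m). It drives the stop bar 20 mm per rad along the station's -y. At 0 the yellow pointer points along the station's +x
- knob_grip (a point): point on the knob's axis at the height to grip (62 mm above the table). The knob is a black upright bar grip 64 mm long, 16 mm thick, from 43 to 78 mm above the table, on a 72 mm round skirt; pinch the bar's flat sides from above. The bar's length lies along the pointer
- knob_nib (a point): tip of the yellow pointer nib at one end of the knob's bar, 43 mm from the axis, 42 mm above the table; its x axis points outward along the bar. A yellow stripe on the bar's top marks the same end
- red_mark (a point): inner end of the red mark (a tab 18 x 8 mm, pointing outward, top 36 mm above the table) on the fixed white graduated disc (112 mm diameter) under the knob; 43 mm from the knob's axis, at the height of the pointer; the pointer is on the mark when the two points coincide. It lies 1.0 to 2.8 rad clockwise of the pointer's start
- stop_face (a point): centre of the working face of the blue stop bar, which stands across the bed: bar 85 mm long (along x), 12 mm thick, from 12.5 to 34.5 mm above the table. Its axes are the station's; the face looks to the station's -y, and the stamp goes on that side. A push over about 8 N along +y would drive it back and turn the knob
- green_jar: green jar with a mustard-yellow lid, diameter 52 mm, 71 mm tall, 0.12 kg; origin at the centre of its underside. It starts upright on the white bed
- stand: low round wooden stand with a cork top, fixed on the table, top diameter 102 mm, 35 mm tall; origin at the centre of its underside
- red_stamp: wooden print block with round red dots on its top: 56 mm (its x) by 64 mm (its y) by 27 mm tall, the wood 25 mm; origin at the centre of its underside; lies face up on the table among two other stamps whose places it may swap with
- blue_stamp: bystander: wooden block with dark blue diamonds, 56 x 56 x 27 mm, origin at the centre of its underside
- teal_stamp: bystander: wooden block with teal diamonds, 56 x 58 x 27 mm, origin at the centre of its underside
- teal_bottle: bystander: teal squeeze bottle, diameter 53 mm, 160 mm tall, origin at the centre of its underside
- crimson_bottle: bystander: crimson squeeze bottle, diameter 53 mm, 160 mm tall, origin at the centre of its underside

How it is judged:
By the outcome, as a careful person would: the job done as asked, in the order asked, and still so for the second after the job is handed in, with the robot touching nothing.
It also fails if it takes over 64 s, if anything falls off the work surface, if the arm or the gripper's body presses on something with over 40 N, if the wrist force passes 120 N, or if a joint passes its speed limit or range.

## Working session

There is one attempt and no reset: what is moved stays moved. The work goes in short steps, Python scripts to look and compute and a tool call to move; the robot and the scene stay as the last step left them, time stands still between calls to the robot, and variables do not carry over. Pictures are saved under pics/ and viewed, at most 10 in all, crops included, and the job is handed in when it is done.

Besides the shell and the picture viewer there is one more tool, called in YAML: its name, and indented under it one key for each argument. step_arm: Moves the arm, as the interface text tells. Its arguments: {"type":"object","properties":{"plan":{"type":"array","items":{"type":"array","items":{"type":"number"}}}},"required":["plan"]}

```bash
mkdir -p pics; ls; python3 - <<'E'
from cell import robot, cams
import cv2, numpy as np
s=robot.observe(); print({k:np.round(v,3) for k,v in s.items()})
a=cams.snapshot("scene"); b=cams.snapshot("side"); 
for n,i in(("scene",a),("side",b)):
    cv2.imwrite(f"pics/{n}0.png",i[...,::-1]); p=cams.camera_params(n)
    print(n,{k:np.round(v,3).tolist() for k,v in p.items()})
E
```

```text
pics
{'time_s': np.float64(0.0), 'joint_positions': array([ 1.161,  0.207,  1.543, -0.   ,  1.393, -0.151]), 'qvel': array([ 0.   ,  0.   ,  0.001, -0.001, -0.001,  0.002]), 'joint_efforts': array([-2.0000e-03, -3.7086e+01, -2.8142e+01,  7.0000e-02,  3.6000e-02,
       -0.0000e+00]), 'position': array([0.147, 0.555, 0.204]), 'ee_rot': array([ 0.129,  0.992, -0.001, -0.   ]), 'ft_force': array([ 0.077,  0.528, -0.491]), 'moment': array([-0.026,  0.006,  0.004]), 'gripper_force': np.float64(0.0), 'grip_width': np.float64(1.0)}
scene {'fx': 475.879, 'fy': 475.879, 'cx': 321.206, 'cy': 239.294, 'R': [[0.753, -0.658, 0.019], [-0.347, -0.421, -0.838], [0.56, 0.624, -0.545]], 't': [-0.382, 0.21, 1.028]}
side {'fx': 546.369, 'fy': 546.369, 'cx': 321.023, 'cy': 242.567, 'R': [[-0.998, -0.056, -0.002], [-0.028, 0.522, -0.853], [0.049, -0.851, -0.522]], 't': [0.493, 0.071, 1.283]}
```

View pics/scene0.png

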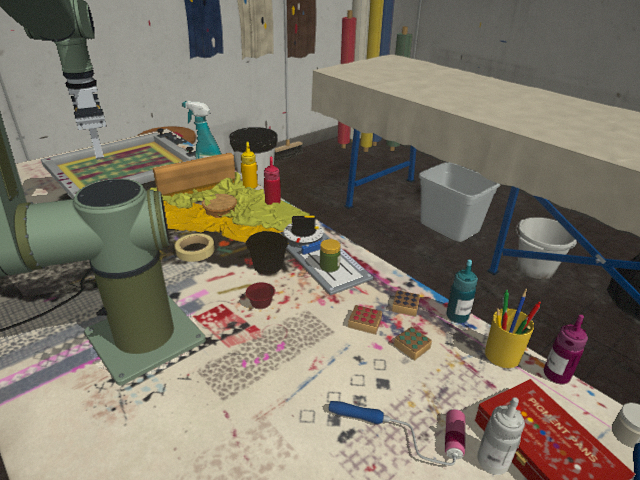

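View pics/side0.png

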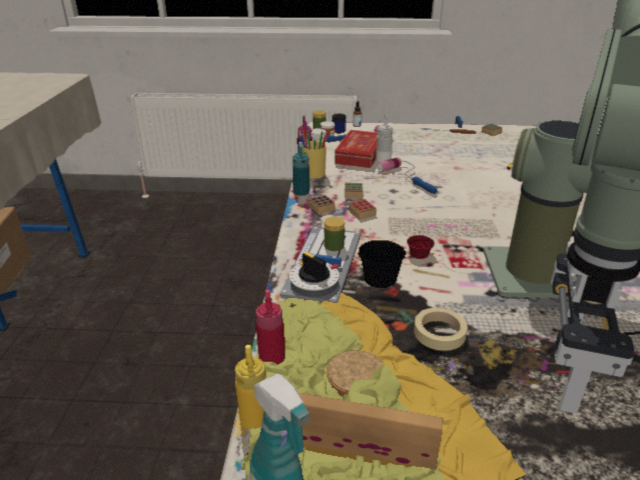

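The scene view shows the jar at (331,255), the dial at (303,230), the cork stand at (220,205) and the stamps at (365,318), (406,302) and (412,342). The side view shows the jar at (334,235), the dial at (315,275), the stand at (355,372) and the red stamp at (362,209). I'll write the helpers and take rough positions from these.

```bash
cat > h.py <<'E'
import numpy as np, cv2
from scipy.spatial.transform import Rotation as Ro
from cell import robot, cams
def ray(p,uv,fish=False):
    uv=np.atleast_2d(np.asarray(uv,float)); x=(uv[:,0]-p["cx"])/p["fx"]; y=(uv[:,1]-p["cy"])/p["fy"]
    if fish:
        r=np.hypot(x,y)+1e-12; d=np.c_[np.sin(r)*x/r,np.sin(r)*y/r,np.cos(r)]
    else: d=np.c_[x,y,np.ones(len(x))]
    R=np.array(p["R"]); return -R.T@np.array(p["t"]), d@R
def plane(p,uv,z,fish=False):
    o,d=ray(p,uv,fish); return o+d*((z-o[2])/d[:,2])[:,None]
def proj(p,X,fish=False):
    c=np.atleast_2d(X)@np.array(p["R"]).T+np.array(p["t"])
    if fish:
        n=np.hypot(c[:,0],c[:,1])+1e-12; th=np.arctan2(n,c[:,2]); k=np.c_[c[:,0]/n*th,c[:,1]/n*th]
    else: k=c[:,:2]/c[:,2:]
    return k*[p["fx"],p["fy"]]+[p["cx"],p["cy"]]
def tool(dX,q=None):
    "world shift (m) -> tool-axis shift in cm"
    q=robot.observe()["ee_rot"] if q is None else q
    return np.round(Ro.from_quat(q).inv().apply(dX)*100,2)
E
python3 - <<'E'
from h import *
P={n:cams.camera_params(n) for n in("scene","side")}
for nm,a,b,z in(("jar lid",(331,244),(334,222),.083),("stand",(220,205),(352,371),.035),("knob",(303,219),(314,262),.078),("red",(365,314),(362,208),.027),("brown",(406,299),(321,204),.027),("teal",(412,340),(354,188),.027),("crimson cap",(272,157),(266,296),.155)):
    print(nm,plane(P["scene"],a,z).round(3),plane(P["side"],b,z).round(3))
E
```

```text
jar lid [[ 0.468 -0.08   0.083]] [[ 0.466 -0.071  0.083]]
stand [[0.401 0.348 0.035]] [[0.418 0.378 0.035]]
knob [[0.497 0.067 0.078]] [[0.504 0.099 0.078]]
red [[ 0.395 -0.276  0.027]] [[ 0.395 -0.253  0.027]]
brown [[ 0.505 -0.301  0.027]] [[ 0.509 -0.271  0.027]]
teal [[ 0.413 -0.396  0.027]] [[ 0.418 -0.378  0.027]]
crimson cap [[0.578 0.316 0.155]] [[0.571 0.326 0.155]]
```

step_arm:
  plan:
    - [-1,0,-3.5,0,0,0,-1]
    - [-1.5,-1.2,-3.5,0,0,0,-1]
    - [-2,-2,-3,0,0,0,-1]
    - [-2.5,-2.2,-2,0,0,0,-1]
    - [-3,-2.6,0,0,0,0,-1]
    - [-3,-2.6,0,0,0,0,-1]
    - [-3,-2.6,0,0,0,0,-1]
    - [-3,-2.6,0,0,0,0,-1]
    - [-3,-2.6,0,0,0,0,-1]
    - [-3,-2.6,0,0,0,0,-1]
    - [-3,-2.6,0,0,0,0,-1]
    - [-3,-2.6,0,0,0,0,-1]

```text
time_s: 1.1
position: [0.3801, 0.2214, 0.3252]
ee_rot: [0.129, 0.992, -0.0, -0.0]
ft_force: [0.7, 0.2, 0.6]
grip_width: 0.998
gripper_force: 0.0
```

```bash
python3 - <<'E'
from h import *
s=robot.observe(); print(s["time_s"],s["position"].round(3),s["ee_rot"].round(3),s["joint_positions"].round(2))
p=cams.camera_params("wrist"); a=cams.snapshot("wrist"); cv2.imwrite("pics/w1.png",a[...,::-1]); 
np.save("w1.npy",p); print({k:np.round(v,3).tolist() for k,v in p.items()})
E
```

```text
1.1 [0.38  0.221 0.325] [ 0.129  0.992 -0.    -0.   ] [ 0.33 -0.16  1.67  0.    1.63 -0.98]
{'fx': 371.648, 'fy': 371.648, 'cx': 318.968, 'cy': 240.351, 'R': [[0.255, 0.967, -0.001], [0.93, -0.245, 0.274], [0.264, -0.071, -0.962]], 't': [-0.311, -0.36, 0.422]}
```

View pics/w1.png

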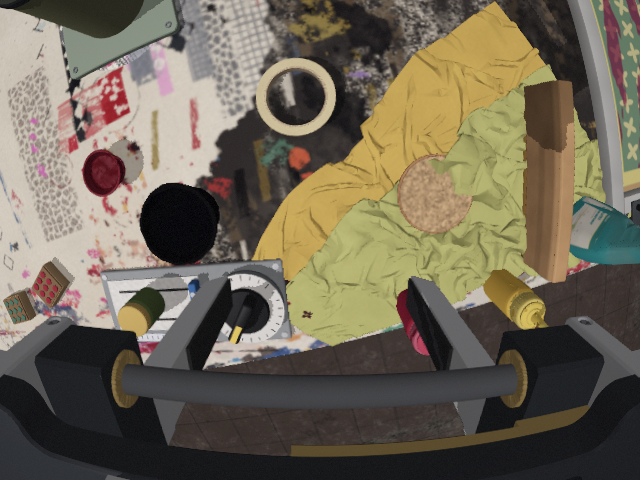

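The wrist view shows the cork stand at about (434,195) with a cloth fold over its upper right, the dial at (250,308) and the jar at (140,310). I'll move over the gauge for a better look.

step_arm:
  plan:
    - [-2.5,-3,0,0,0,0,-1]
    - [-2.5,-3,0,0,0,0,-1]
    - [-2.5,-3,0,0,0,0,-1]
    - [-2.5,-3,0,0,0,0,-1]
    - [-2.5,-3,-0.5,0,0,0,-1]
    - [-2.5,-3,-0.5,0,0,0,-1]
    - [-1.5,-1,-0.5,0,0,0,-1]
    - [0,0,0,0,0,0,-1]

```text
time_s: 1.82
position: [0.4924, -0.0058, 0.3404]
ee_rot: [0.132, 0.991, -0.0, 0.0]
ft_force: [-1.3, 0.6, 0.1]
grip_width: 1.001
gripper_force: 0.0
```

```bash
python3 - <<'E'
from h import *
s=robot.observe(); print(s["time_s"],s["position"].round(3),s["ee_rot"].round(3))
p=cams.camera_params("wrist"); a=cams.snapshot("wrist"); cv2.imwrite("pics/w2.png",a[...,::-1]); np.save("w2.npy",p)
E
```

```text
1.8167 [ 0.492 -0.006  0.34 ] [ 0.132  0.991 -0.     0.   ]
```

View pics/w2.png

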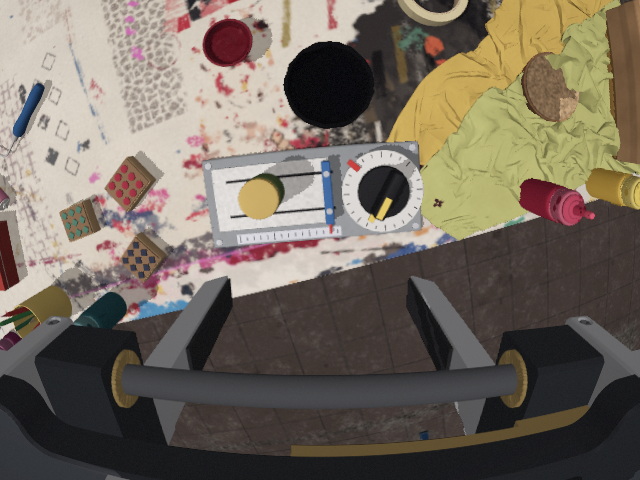

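The wrist view shows the gauge: jar lid (261,197), blue bar (329,193), red mark (353,165), pointer nib (374,218) and dial centre (383,190). The stamps are red (130,182), teal (79,220) and blue (142,256).

```bash
cat > m.py <<'E'
from h import *
def mask(a,lo,hi,box):
    h=cv2.cvtColor(a,cv2.COLOR_RGB2HSV); m=cv2.inRange(h,np.array(lo),np.array(hi)); k=np.zeros_like(m); x0,y0,x1,y1=box; k[y0:y1,x0:x1]=m[y0:y1,x0:x1]; return k
def big(m):
    c,_=cv2.findContours(m,cv2.RETR_EXTERNAL,cv2.CHAIN_APPROX_NONE); return sorted(c,key=cv2.contourArea)[-1][:,0,:]
E
python3 - <<'E'
from m import *
a=cv2.imread("pics/w2.png")[...,::-1].copy(); p=np.load("w2.npy",allow_pickle=True).item()
W=lambda uv,z:plane(p,uv,z,True)
def circ(c,z):
    X=W(c,z)[:,:2].astype(np.float32); A=np.c_[2*X,np.ones(len(X))]; s=np.linalg.lstsq(A,(X**2).sum(1),rcond=None)[0]; return s[:2].round(4),np.sqrt(s[2]+s[:2]@s[:2]).round(4)
def rect(c,z):
    X=W(c,z)[:,:2]*1000; r=cv2.minAreaRect(X.astype(np.float32)); return np.round(r[0],1),np.round(r[1],1),round(r[2],1)
# blue bar top z=.0345
b=big(mask(a,(100,130,60),(125,255,255),(310,150,350,240))); print("bar",rect(b,.0345))
# skirt black, disc white
k=big(mask(a,(0,0,0),(180,255,60),(345,150,425,235))); print("skirt",circ(cv2.convexHull(k)[:,0],.043), len(k))
y=mask(a,(18,120,120),(35,255,255),(345,150,425,235)); 
c,_=cv2.findContours(y,0,1); 
for q in c:
  if cv2.contourArea(q)>4: print("yel",cv2.contourArea(q),q[:,0].mean(0),rect(q[:,0],.042),rect(q[:,0],.078))
r=cv2.bitwise_or(mask(a,(0,150,100),(8,255,255),(340,150,372,185)),mask(a,(172,150,100),(180,255,255),(340,150,372,185)));print("mark",rect(big(r),.036))
l=big(mask(a,(18,90,100),(35,255,255),(230,165,300,230))); print("lid",circ(cv2.convexHull(l)[:,0],.083))
C=np.array([[205,161],[416,142],[424,230],[219,248]]); print("plate",W(C,.008).round(4))
ck=big(mask(a,(5,40,90),(18,200,255),(515,45,585,130))); print("cork",circ(cv2.convexHull(ck)[:,0],.035))
for n,bx in(("red",(100,150,165,215)),("teal",(55,195,105,245)),("blue",(115,230,172,285))):
    m=mask(a,(4,60,60),(25,255,240),bx)|mask(a,(170,80,60),(180,255,240),bx)|mask(a,(0,80,60),(4,255,240),bx)
    m=cv2.morphologyEx(m,cv2.MORPH_CLOSE,np.ones((7,7)));m=cv2.morphologyEx(m,cv2.MORPH_OPEN,np.ones((5,5))); print(n,rect(big(m),.026))
o=cv2.resize(a[130:300,50:440],None,fx=2,fy=2,interpolation=cv2.INTER_CUBIC)
cv2.imwrite("pics/w2c.png",o[...,::-1])
E
```

```text
bar (array([490.1,   6.6]), array([11. , 46.2]), 79.8)
skirt (array([0.5048, 0.0781]), np.float64(0.0342)) 186
yel 164.5 [380.4057971  211.05797101] (array([527.5,  68.2]), array([16.4, 37.8]), 47.8) (array([519. ,  64.2]), array([15.2, 34.9]), 47.8)
yel 63.5 [421.75675676 156.83783784] (array([473. , 138.1]), array([ 6.9, 19.8]), 77.0) (array([468.6, 128.8]), array([ 6.4, 18.3]), 77.0)
mark (array([461.9,  48.7]), array([15.7,  6.5]), 30.6)
lid (array([ 0.4663, -0.0742]), np.float64(0.0248))
plate [[ 0.4019 -0.1482  0.008 ]
 [ 0.454   0.144   0.008 ]
 [ 0.5809  0.1287  0.008 ]
 [ 0.5291 -0.1688  0.008 ]]
cork (array([0.4106, 0.3709]), np.float64(0.0528))
red (array([ 412.4, -262.5]), array([92.4, 78.5]), 28.9)
teal (array([ 420. , -368.7]), array([54.2, 97.6]), 1.1)
blue (array([ 515. , -293.9]), array([79.1, 83.8]), 32.7)
```

View pics/w2c.png

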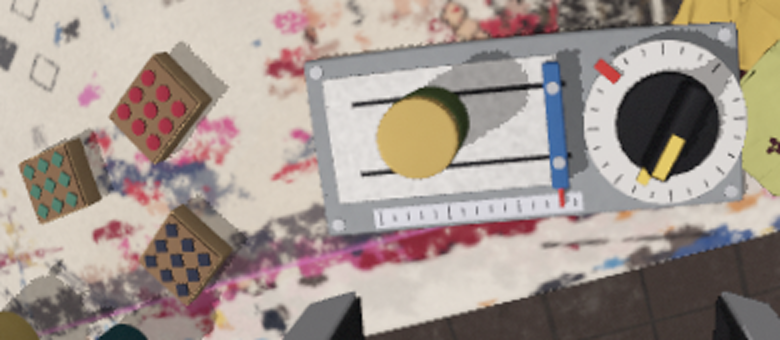

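The crop agrees with the masks: lid at (0.466,-0.074), dial at (0.505,0.078), mark 52 mm from the axis (43+9, as it should be) and station yaw about -0.177. Next I move down above the jar.

step_arm:
  plan:
    - [0.4,-3.6,0,0,0,0,-1]
    - [0.3,-3.6,1,0,0,0,-1]
    - [0,0,3.5,0,0,0,-1]
    - [0,0,3.5,0,0,0,-1]
    - [0,0,3.5,0,0,0,-1]
    - [0,0,3.5,0,0,0,-1]
    - [0,0,3.5,0,0,0,-1]
    - [0,0,2.5,0,0,0,-1]
    - [0,0,0,0,0,0,-1]

```text
time_s: 2.62
position: [0.4595, -0.0669, 0.1243]
ee_rot: [0.128, 0.992, 0.002, -0.007]
ft_force: [-0.6, 0.5, 0.4]
grip_width: 0.998
gripper_force: 0.0
```

```bash
python3 - <<'E'
from m import *
p=np.load("w2.npy",allow_pickle=True).item(); p1=np.load("w1.npy",allow_pickle=True).item(); ps=cams.camera_params("side")
print("nib",plane(p,[371.5,219],.042,True).round(4),"stripe ends",plane(p,[[384,204],[377,219],[388,200]],.078,True).round(4))
for z in(.03,.06,.09): print(z,"board w1",plane(p1,[[525,85],[525,280],[572,82],[570,280]],z,True)[:,:2].round(3).tolist(),"side",plane(ps,[[300,395],[440,418]],z)[:,:2].round(3).tolist())
print("side bottom",plane(ps,[[297,452],[437,468]],0)[:,:2].round(3))
a=cv2.imread("pics/w1.png")[...,::-1].copy()
k=big(mask(a,(5,40,90),(18,200,255),(390,145,480,240))); X=plane(p1,cv2.convexHull(k)[:,0],.035,True)[:,:2]
print("cork w1 circle",np.array(cv2.minEnclosingCircle((X*1000).astype(np.float32))[0]).round(1),cv2.minEnclosingCircle((X*1000).astype(np.float32))[1])
s=robot.observe(); print(s["time_s"],s["position"].round(4))
pw=cams.camera_params("wrist"); a=cams.snapshot("wrist"); np.save("w3.npy",pw); cv2.imwrite("pics/w3.png",a[...,::-1])
E
```

```text
nib [[0.5365 0.0541 0.042 ]] stripe ends [[0.5131 0.0704 0.078 ]
 [0.5291 0.0578 0.078 ]
 [0.5095 0.0764 0.078 ]]
0.03 board w1 [[0.289, 0.542], [0.576, 0.498], [0.294, 0.631], [0.604, 0.588]] side [[0.505, 0.433], [0.276, 0.47]]
0.06 board w1 [[0.29, 0.523], [0.559, 0.482], [0.294, 0.607], [0.585, 0.566]] side [[0.502, 0.461], [0.282, 0.496]]
0.09 board w1 [[0.291, 0.504], [0.541, 0.465], [0.295, 0.582], [0.566, 0.544]] side [[0.499, 0.489], [0.289, 0.522]]
side bottom [[0.503 0.524]
 [0.286 0.541]]
cork w1 circle [409.6 372.5] 53.66270065307617
2.6167 [ 0.4595 -0.0669  0.1243]
```

View pics/w3.png

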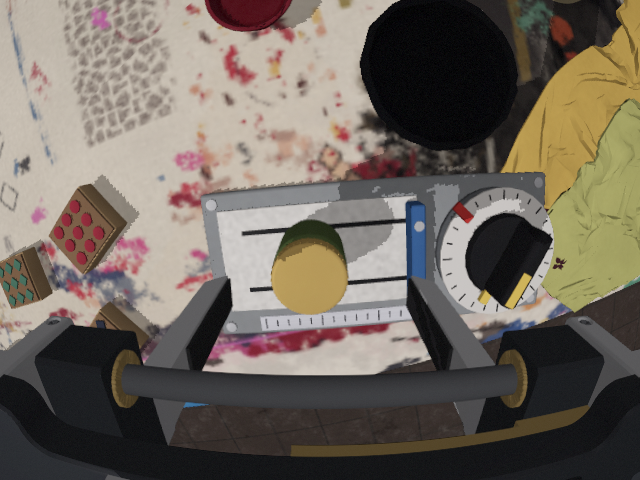

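Lid at about (310,276), between the open fingers; the bar top is at (417,240).

```bash
python3 - <<'E'
from m import *
a=cv2.imread("pics/w3.png")[...,::-1].copy(); p=np.load("w3.npy",allow_pickle=True).item()
l=big(mask(a,(18,90,100),(35,255,255),(265,230,355,320))); X=plane(p,cv2.convexHull(l)[:,0],.083,True)[:,:2]
c=cv2.minEnclosingCircle((X*1000).astype(np.float32)); print(c); print(tool(np.r_[np.array(c[0])/1000-robot.observe()["position"][:2],0]), robot.observe()["position"],robot.observe()["ee_rot"])
E
```

```text
((465.621826171875, -74.63801574707031), 25.114084243774414)
[-0.52 -0.56 -0.  ] [ 0.46201693 -0.06786461  0.12748079] [ 0.1281521   0.9917458   0.00104671 -0.00402603]
```

step_arm:
  plan:
    - [-0.4,-0.6,0,0,0,0,-1]
    - [0,0,2.5,0,0,0,-1]
    - [0,0,2.5,0,0,0,-1]
    - [0,0,2.5,0,0,0,-1]
    - [0,0,2,0,0,0,-1]
    - [0,0,0,0,0,0,-1]
    - [0,0,0,0,0,0,-1]

```text
time_s: 3.25
position: [0.4691, -0.0777, 0.0369]
ee_rot: [0.129, 0.992, -0.0, 0.001]
ft_force: [1.1, -0.8, 0.7]
grip_width: 1.002
gripper_force: 0.0
```

step_arm:
  plan:
    - [0,0,0,0,0,0,1]
    - [0,0,0,0,0,0,1]
    - [0,0,0,0,0,0,1]
    - [0,0,0,0,0,0,1]
    - [0,0,0,0,0,0,1]
    - [0,0,0,0,0,0,1]

```text
time_s: 3.75
position: [0.4681, -0.0774, 0.0359]
ee_rot: [0.129, 0.992, -0.0, 0.0]
ft_force: [0.0, 0.5, -0.2]
grip_width: 0.605
gripper_force: 0.0
```

step_arm:
  plan:
    - [0,0,0,0,0,0,1]
    - [0,0,0,0,0,0,1]
    - [0,0,0,0,0,0,1]
    - [0,0,0,0,0,0,1]

```text
time_s: 4.08
position: [0.468, -0.0771, 0.0357]
ee_rot: [0.129, 0.992, 0.0, 0.0]
ft_force: [-1.3, 2.6, 4.0]
grip_width: 0.549
gripper_force: 30.0
```

step_arm:
  plan:
    - [0,0,-1.5,0,0,0,1]
    - [0,0,-3.5,0,0,0,1]
    - [0,0,-4,0,0,0,1]
    - [0.5,1.5,-3,0,0,0,1]
    - [1.3,3.4,0,0,0,0,1]
    - [1.3,3.4,0,0,0,0,1]
    - [1.3,3.4,0,0,0,0,1]
    - [1.3,3.4,0,0,0,0,1]
    - [1.3,3.4,0,0,0,0,1]
    - [1.3,3.4,0,0,0,0,1]
    - [1.3,3.4,0,0,0,0,1]
    - [1.3,3.4,0,0,0,0,1]

```text
time_s: 5.08
position: [0.4349, 0.2293, 0.1547]
ee_rot: [0.129, 0.992, -0.001, -0.0]
ft_force: [-0.6, -0.3, -1.9]
grip_width: 0.549
gripper_force: 30.0
```

step_arm:
  plan:
    - [1.3,3.4,0,0,0,0,1]
    - [1.3,3.4,0,0,0,0,1]
    - [1.3,3.2,0,0,0,0,1]
    - [0.5,1.5,0,0,0,0,1]
    - [0,0,0,0,0,0,1]
    - [0,0,0,0,0,0,1]

```text
time_s: 5.58
position: [0.4221, 0.3504, 0.1544]
ee_rot: [0.128, 0.992, -0.001, -0.0]
ft_force: [0.4, -0.0, -1.9]
grip_width: 0.551
gripper_force: 30.0
```

```bash
python3 - <<'E'
from m import *
s=robot.observe(); p=cams.camera_params("wrist"); print(s["position"].round(4),s["ee_rot"].round(3),s["gripper_force"],s["time_s"])
a=cams.snapshot("wrist"); np.save("w4.npy",p); cv2.imwrite("pics/w4.png",a[...,::-1])
print(tool(np.r_[.419,.364,0]-s["position"]))
E
```

```text
[0.4221 0.3504 0.1544] [ 0.128  0.992 -0.001 -0.   ] 29.99949038028717 5.5833
[ 0.63  1.27 15.43]
```

View pics/w4.png

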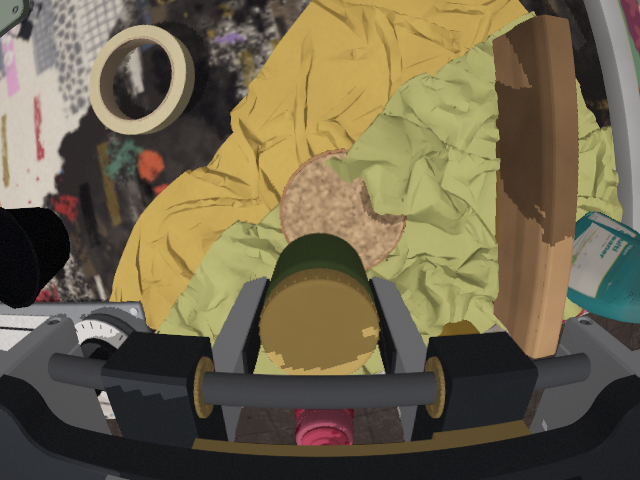

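Cork edges: left (280,205), top (335,150), bottom right (375,270) to (405,225). The fold covers its upper right from about (362,190).

```bash
python3 - <<'E'
from m import *
a=cv2.imread("pics/w4.png")[...,::-1].copy(); p=np.load("w4.npy",allow_pickle=True).item()
m=mask(a,(5,40,90),(18,170,255),(272,140,412,275)); X=plane(p,cv2.convexHull(big(m))[:,0],.035,True)[:,:2]
A=np.c_[2*X,np.ones(len(X))]; s=np.linalg.lstsq(A,(X**2).sum(1),rcond=None)[0]; print("fit",s[:2],np.sqrt(s[2]+s[:2]@s[:2])); print(cv2.minEnclosingCircle((X*1000).astype(np.float32)))
print("pts L,T,cloth",plane(p,[[280,205],[335,150],[362,190],[370,215],[405,225]],.035,True).round(4)[:,:2].tolist())
E
```

```text
fit [0.40961247 0.37425851] 0.052894710545778184
((409.8082275390625, 373.9859619140625), 53.29568862915039)
pts L,T,cloth [[0.3899, 0.3258], [0.358, 0.3803], [0.3948, 0.3936], [0.4167, 0.3952], [0.4323, 0.4223]]
```

step_arm:
  plan:
    - [0.6,1.2,0,0,0,0,1]
    - [0,0,2.5,0,0,0,1]
    - [0,0,2.5,0,0,0,1]
    - [0,0,2.5,0,0,0,1]
    - [0,0,1.2,0,0,0,1]
    - [0,0,0.4,0,0,0,1]
    - [0,0,0.2,0,0,0,1]
    - [0,0,0,0,0,0,1]
    - [0,0,0,0,0,0,1]

```text
time_s: 6.38
position: [0.4214, 0.3643, 0.064]
ee_rot: [0.129, 0.992, 0.001, 0.001]
ft_force: [0.0, 0.2, -1.1]
grip_width: 0.552
gripper_force: 30.0
```

step_arm:
  plan:
    - [0,0,0.2,0,0,0,1]
    - [0,0,0.2,0,0,0,1]
    - [0,0,0.1,0,0,0,1]
    - [0,0,0,0,0,0,1]

```text
time_s: 6.72
position: [0.4208, 0.3641, 0.0587]
ee_rot: [0.129, 0.992, 0.001, 0.001]
ft_force: [-0.5, -0.4, 4.4]
grip_width: 0.55
gripper_force: 30.0
```

step_arm:
  plan:
    - [0,0,0,0,0,0,-1]
    - [0,0,0,0,0,0,-1]
    - [0,0,0,0,0,0,-1]
    - [0,0,0,0,0,0,-1]
    - [0,0,0,0,0,0,-1]
    - [0,0,0,0,0,0,-1]
    - [0,0,-2,0,0,0,-1]
    - [0,0,-3.5,0,0,0,-1]
    - [0,0,-3.5,0,0,0,-1]
    - [0,0,-3.5,0,0,0,-1]
    - [0,0,-3,0,0,0,-1]
    - [0,0,0,0,0,0,-1]

```text
time_s: 7.72
position: [0.4241, 0.3662, 0.2206]
ee_rot: [0.129, 0.992, 0.005, 0.006]
ft_force: [0.5, 0.4, 0.0]
grip_width: 1.003
gripper_force: 0.0
```

```bash
python3 - <<'E'
from m import *
s=robot.observe(); print(s["position"].round(4),s["time_s"],s["grip_width"])
p=cams.camera_params("wrist"); a=cams.snapshot("wrist"); cv2.imwrite("pics/w5.png",a[...,::-1])
l=big(mask(a,(18,90,60),(35,255,255),(230,200,410,420))); X=plane(p,cv2.convexHull(l)[:,0],.106,True)[:,:2]*1000
print(len(l),cv2.boundingRect(l),cv2.minEnclosingCircle(X.astype(np.float32)))
b=cams.snapshot("side"); cv2.imwrite("pics/s5.png",cv2.resize(b[300:480,230:460],None,fx=3,fy=3)[...,::-1])
# dial target shift: knob above
print("to dial",tool(np.r_[.505,.078,.16]-s["position"]))
E
```

```text
[0.4241 0.3662 0.2206] 7.7167 1.0027271639966493
878 (230, 200, 180, 173) ((475.45831298828125, 347.0420837402344), 116.0438461303711)
to dial [-15.19 -25.81   6.03]
```

View pics/s5.png

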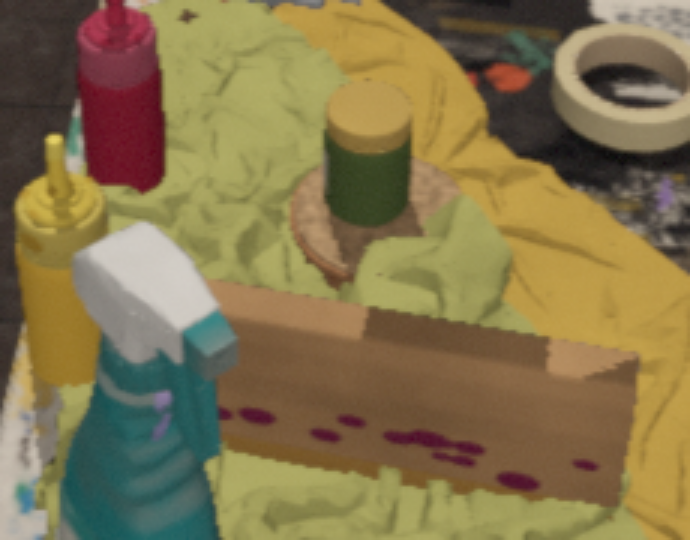

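The jar stands upright on the cork, clear of the fold. Next, over the dial.

step_arm:
  plan:
    - [-1.7,-2.9,0,0,0,0,-1]
    - [-1.7,-2.9,0,0,0,0,-1]
    - [-1.7,-2.9,0,0,0,0,-1]
    - [-1.7,-2.9,0,0,0,0,-1]
    - [-1.7,-2.9,0,0,0,0,-1]
    - [-1.7,-2.9,0,0,0,0,-1]
    - [-1.7,-2.9,0,0,0,0,-1]
    - [-1.7,-2.9,0,0,0,0,-1]
    - [-1.6,-2.6,0,0,0,0,-1]
    - [0,0,0,0,0,0,-1]
    - [0,0,0,0,0,0,-1]

```text
time_s: 8.73
position: [0.4997, 0.0741, 0.2101]
ee_rot: [0.131, 0.991, -0.0, -0.002]
ft_force: [0.3, -0.1, -1.1]
grip_width: 1.001
gripper_force: 0.0
```

```bash
python3 - <<'E'
from m import *
s=robot.observe(); print(s["position"].round(4),s["ee_rot"].round(4),s["time_s"])
p=cams.camera_params("wrist"); a=cams.snapshot("wrist"); np.save("w6.npy",p); cv2.imwrite("pics/w6.png",a[...,::-1])
o=proj(p,[[.505,.078,.06],[.49,0,.0345]],True); print(o)
u,v=o[0].astype(int); cv2.imwrite("pics/w6c.png",cv2.resize(a[max(0,v-110):v+90,max(0,u-170):u+90],None,fx=3,fy=3,interpolation=cv2.INTER_CUBIC)[...,::-1])
print(max(0,u-170),max(0,v-110))
E
```

```text
[0.4997 0.0741 0.2101] [ 0.1308  0.9914 -0.     -0.0023] 8.7333
[[324.46604577 230.64150207]
 [244.62143924 230.0534543 ]]
154 120
```

View pics/w6c.png

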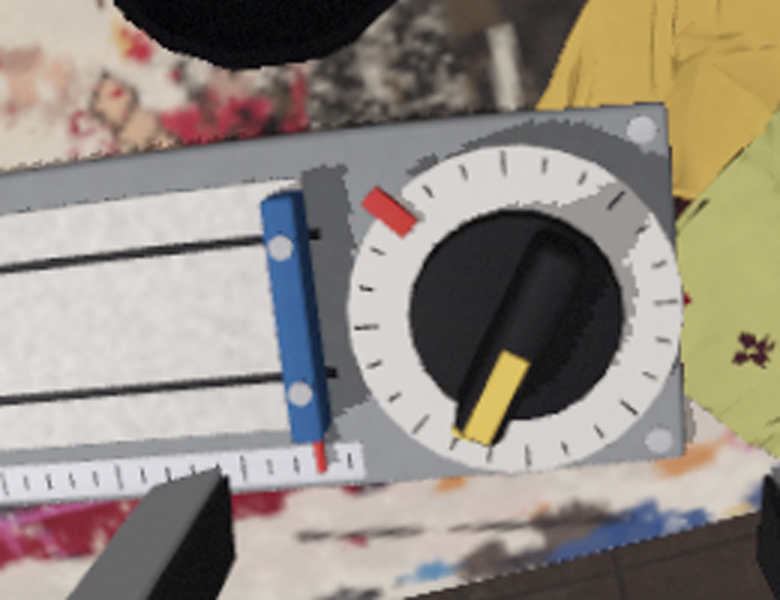

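The crop shows the bar with its yellow stripe from (516,355) to (471,438), its other end near (558,238), the red tab at (390,212) and the skirt centre near (517,312). I'll now measure axis and angles.

```bash
cat > dial.py <<'E'
from m import *
def circ(X):
    A=np.c_[2*X,np.ones(len(X))]; s=np.linalg.lstsq(A,(X**2).sum(1),rcond=None)[0]; return s[:2],np.sqrt(s[2]+s[:2]@s[:2])
def reds(a,box): return big(mask(a,(0,150,100),(8,255,255),box)|mask(a,(172,150,100),(180,255,255),box))
def axis(p,c,z):
    X=plane(p,c,z,True)[:,:2]; r=cv2.minAreaRect((X*1000).astype(np.float32)); b=cv2.boxPoints(r)/1000
    i=0 if np.linalg.norm(b[1]-b[0])>np.linalg.norm(b[2]-b[1]) else 1; d=b[i+1]-b[i]
    return np.array(r[0])/1000,np.sort(r[1]),np.degrees(np.arctan2(d[1],d[0]))%180
E
python3 - <<'E'
from dial import *
a=cv2.imread("pics/w6.png")[...,::-1].copy(); p=np.load("w6.npy",allow_pickle=True).item()
bx=(262,165,385,285)
k=cv2.convexHull(big(mask(a,(0,0,0),(180,255,50),bx)))[:,0]
for z in(.036,.043): print("skirt",z,circ(plane(p,k,z,True)[:,:2]))
w=cv2.convexHull(big(mask(a,(0,0,150),(180,40,255),(270,166,384,281))))[:,0]; 
for z in(.03,.034): print("disc",z,circ(plane(p,w,z,True)[:,:2]))
y=big(mask(a,(18,120,100),(35,255,255),bx)); print("stripe",axis(p,y,.078))
m=reds(a,(268,175,300,205)); print("mark",axis(p,m,.036))
e=plane(p,np.array([[558,238],[471,440]])/3+[154,120],.078,True)[:,:2]; print("bar ends",e,e.mean(0),np.degrees(np.arctan2(*(e[1]-e[0])[::-1])),np.linalg.norm(e[1]-e[0]))
b=big(mask(a,(100,130,60),(125,255,255),(235,175,266,272))); print("bar",axis(p,b,.0345))
print(plane(p,np.array([461,434])/3+[154,120],.042,True))
E
```

```text
skirt 0.036 (array([0.50789264, 0.0781891 ]), np.float64(0.03582527077566417))
skirt 0.043 (array([0.50622563, 0.07852375]), np.float64(0.03511549326817079))
disc 0.03 (array([0.522212  , 0.07402625]), np.float64(0.06900366585305395))
disc 0.034 (array([0.52111592, 0.07426063]), np.float64(0.06823550238807352))
stripe (array([0.51808069, 0.06800872]), array([11.58971405, 29.36249924]), np.float32(137.67294))
mark (array([0.46196576, 0.04920613]), array([ 7.10854244, 16.66700554]), np.float32(34.272114))
bar ends [[0.47747091 0.09867037]
 [0.52937688 0.05895633]] [0.50342389 0.07881335] -37.420148280592066 0.06535621141897345
bar (array([0.48829071, 0.00878018]), array([14.9139185 , 83.96178436]), np.float32(170.73506))
[[0.53871217 0.05214657 0.042     ]]
```

step_arm:
  plan:
    - [-0.4,0.6,0,0,0,0,-1]
    - [0,0,1,0,0,6.5,-1]
    - [0,0,2,0,0,6,-1]
    - [0,0,3,0,0,6,-1]
    - [0,0,3,0,0,6,-1]
    - [0,0,3,0,0,0,-1]
    - [0,0,2,0,0,0,-1]
    - [0,0,1,0,0,0,-1]
    - [0,0,0,0,0,0,-1]
    - [0,0,0,0,0,0,-1]

```text
time_s: 9.62
position: [0.5064, 0.0812, 0.0625]
ee_rot: [0.336, 0.942, 0.0, -0.0]
ft_force: [0.9, 0.3, 0.7]
grip_width: 1.002
gripper_force: 0.0
```

step_arm:
  plan:
    - [-0.1,-0.25,0.8,0,0,0,-1]
    - [0,0,0.6,0,0,0,-1]
    - [0,0,0,0,0,0,1]
    - [0,0,0,0,0,0,1]
    - [0,0,0,0,0,0,1]
    - [0,0,0,0,0,0,1]
    - [0,0,0,0,0,0,1]
    - [0,0,0,0,0,0,1]
    - [0,0,0,0,0,0,1]
    - [0,0,0,0,0,0,1]
    - [0,0,0,0,0,0,1]
    - [0,0,0,0,0,0,1]

```text
time_s: 10.62
position: [0.5056, 0.0775, 0.0484]
ee_rot: [0.336, 0.942, -0.0, -0.0]
ft_force: [0.5, 0.3, -0.2]
grip_width: 0.328
gripper_force: 0.0
```

step_arm:
  plan:
    - [0,0,0,0,0,0,1]
    - [0,0,0,0,0,0,1]
    - [0,0,0,0,0,0,1]
    - [0,0,0,0,0,0,1]
    - [0,0,0,0,0,0,1]
    - [0,0,0,0,0,0,1]

```text
time_s: 11.12
position: [0.5065, 0.0786, 0.0485]
ee_rot: [0.337, 0.942, 0.001, 0.001]
ft_force: [3.2, 3.8, -3.0]
grip_width: 0.171
gripper_force: 30.0
```

step_arm:
  plan:
    - [0,0,0,0,0,4,1]
    - [0,0,0,0,0,6,1]
    - [0,0,0,0,0,6,1]
    - [0,0,0,0,0,6,1]
    - [0,0,0,0,0,6,1]
    - [0,0,0,0,0,6,1]
    - [0,0,0,0,0,6,1]
    - [0,0,0,0,0,6,1]
    - [0,0,0,0,0,6,1]
    - [0,0,0,0,0,6,1]
    - [0,0,0,0,0,6,1]
    - [0,0,0,0,0,6,1]

```text
time_s: 12.12
position: [0.5057, 0.0784, 0.0484]
ee_rot: [0.817, 0.577, 0.001, -0.0]
ft_force: [1.0, 3.7, -0.2]
grip_width: 0.169
gripper_force: 30.0
```

step_arm:
  plan:
    - [0,0,0,0,0,6,1]
    - [0,0,0,0,0,6,1]
    - [0,0,0,0,0,6,1]
    - [0,0,0,0,0,6,1]
    - [0,0,0,0,0,4,1]
    - [0,0,0,0,0,0,1]
    - [0,0,0,0,0,0,1]

```text
time_s: 12.7
position: [0.5055, 0.0786, 0.0484]
ee_rot: [0.931, 0.364, 0.0, -0.001]
ft_force: [-0.7, 5.9, -0.1]
grip_width: 0.166
gripper_force: 30.0
```

```bash
python3 - <<'E'
from dial import *
s=robot.observe(); q=s["ee_rot"]; y=Ro.from_quat(q).as_matrix()[:,1]; print(s["position"].round(4),"tool y deg",np.degrees(np.arctan2(y[1],y[0])).round(2),s["moment"].round(2),s["joint_positions"].round(2))
p=cams.camera_params("wrist"); a=cams.snapshot("wrist"); np.save("w7.npy",p); cv2.imwrite("pics/w7.png",a[...,::-1])
u,v=proj(p,[.506,.0785,.05],True)[0]; print(u,v)
E
```

```text
[0.5055 0.0786 0.0484] tool y deg -47.25 [ 0.86  0.05 -0.1 ] [-0.02  0.26  1.83  0.    1.05  0.81]
319.8122407388433 294.3405986741818
```

step_arm:
  plan:
    - [0,0,0,0,0,4,1]
    - [0,0,0,0,0,4.5,1]
    - [0,0,0,0,0,0,1]
    - [0,0,0,0,0,0,1]
    - [0,0,0,0,0,0,-1]
    - [0,0,0,0,0,0,-1]
    - [0,0,0,0,0,0,-1]
    - [0,0,0,0,0,0,-1]
    - [0,0,0,0,0,0,-1]
    - [0,0,0,0,0,0,-1]
    - [0,0,-2,0,0,0,-1]
    - [0,0,-3,0,0,0,-1]

```text
time_s: 13.75
position: [0.5021, 0.0773, 0.0957]
ee_rot: [0.956, 0.294, -0.004, -0.001]
ft_force: [0.3, -0.4, 0.7]
grip_width: 0.697
gripper_force: 0.0
```

step_arm:
  plan:
    - [0,0,-4,0,0,0,-1]
    - [0,0,-4,0,0,-7,-1]
    - [0,0,-3,0,0,-7,-1]
    - [0,0,0,0,0,-7,-1]
    - [0,0,0,0,0,-7,-1]
    - [0,0,0,0,0,-7,-1]
    - [0,0,0,0,0,-7,-1]
    - [0,0,0,0,0,-7,-1]
    - [0,0,0,0,0,0,-1]
    - [0,0,0,0,0,0,-1]

```text
time_s: 14.58
position: [0.5055, 0.0774, 0.2084]
ee_rot: [0.749, 0.663, -0.0, 0.0]
ft_force: [0.7, -0.4, 0.0]
grip_width: 1.001
gripper_force: 0.0
```

```bash
python3 - <<'E'
from dial import *
s=robot.observe(); print(s["position"].round(4),s["ee_rot"].round(3),s["time_s"])
p=cams.camera_params("wrist"); a=cams.snapshot("wrist"); np.save("w8.npy",p); cv2.imwrite("pics/w8.png",a[...,::-1])
u,v=proj(p,[.505,.0785,.05],True)[0].astype(int); x0,y0=max(0,u-100),max(0,v-100); print(u,v,x0,y0)
bx=(x0,y0,u+100,v+100)
y=mask(a,(18,120,100),(35,255,255),bx)
for q in cv2.findContours(y,0,1)[0]:
    if cv2.contourArea(q)>15: 
        for z in(.042,.078):
            A=axis(p,q[:,0],z); d=A[0]-[.5055,.0785]; print("yel",cv2.contourArea(q),z,A,"dir",np.degrees(np.arctan2(d[1],d[0])),np.linalg.norm(d))
A=axis(p,reds(a,bx),.036); d=A[0]-[.5055,.0785]; print("mark",A,np.degrees(np.arctan2(d[1],d[0])),np.linalg.norm(d))
cv2.imwrite("pics/w8c.png",cv2.resize(a[y0:y0+200,x0:x0+200],None,fx=3,fy=3,interpolation=cv2.INTER_CUBIC)[...,::-1])
E
```

```text
[0.5055 0.0774 0.2084] [ 0.749  0.663 -0.     0.   ] 14.5833
318 222 218 122
yel 320.0 0.042 (array([0.48779709, 0.06077354]), array([15.18350315, 36.22859955]), np.float32(27.705515)) dir -134.96192453901963 0.025052351236875502
yel 320.0 0.078 (array([0.49066852, 0.07080043]), array([13.6003685 , 32.45118713]), np.float32(27.70535)) dir -152.5645079844426 0.016710961371050978
yel 3293.0 0.042 (array([0.4467666 , 0.15617842]), array([67.00899506, 73.86427307]), np.float32(132.25711)) dir 127.0932755163468 0.09738351597810274
yel 3293.0 0.078 (array([0.45391617, 0.15625772]), array([60.02218628, 66.16269684]), np.float32(132.25708)) dir 123.5599678666553 0.09331213677091327
mark (array([ 0.55332465, -0.02393939]), array([ 8.65123367, 30.85671043]), np.float32(81.0246)) -64.97410553290895 0.11305319386935807
```

View pics/w8c.png

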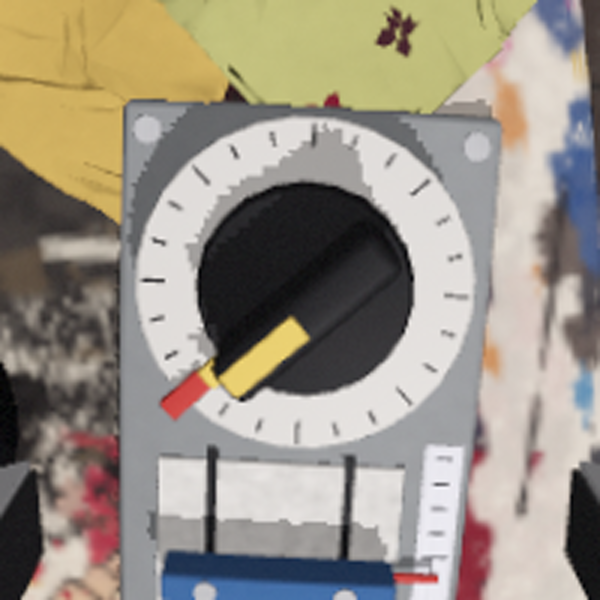

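The nib at crop (208,374) butts against the red tab at (190,392), so it is close to aligned. Now a numeric check, plus the bar and stamps.

```bash
python3 - <<'E'
from dial import *
a=cv2.imread("pics/w8.png")[...,::-1].copy(); p=np.load("w8.npy",allow_pickle=True).item()
C=plane(p,circ(cv2.convexHull(big(mask(a,(0,0,0),(180,255,50),(278,175,360,258))))[:,0].astype(float))[0],.043,True)[0,:2]; print("axis",C)
bx=(268,238,296,266)
A=axis(p,reds(a,bx),.036); d=A[0]-C; print("mark",A,np.degrees(np.arctan2(d[1],d[0])),np.linalg.norm(d))
m=mask(a,(18,120,100),(35,255,255),(280,238,290,258)); v,u=np.nonzero(m); print(list(zip(u,v)))
ok=(u<=290)&(u+0<=218+219/3); X=plane(p,np.c_[u,v][ok],.042,True)[:,:2]; d=X.mean(0)-C; print("nib",X.mean(0),np.degrees(np.arctan2(d[1],d[0])),np.linalg.norm(d))
y=mask(a,(18,120,100),(35,255,255),(290,225,325,258)); print("stripe",axis(p,big(y),.078))
b=big(mask(a,(100,130,60),(125,255,255),(260,300,360,360))); print("bar",axis(p,b,.0345),cv2.boundingRect(b))
E
```

```text
axis [0.50598737 0.08055836]
mark (array([0.46210178, 0.04910549]), array([ 7.14045954, 16.18176079]), np.float32(33.961765)) -144.37077502546686 0.05399286022548767
[(np.int64(287), np.int64(242)), (np.int64(288), np.int64(242)), (np.int64(287), np.int64(243)), (np.int64(288), np.int64(243)), (np.int64(286), np.int64(244)), (np.int64(287), np.int64(244)), (np.int64(288), np.int64(244)), (np.int64(284), np.int64(245)), (np.int64(285), np.int64(245)), (np.int64(286), np.int64(245)), (np.int64(287), np.int64(245)), (np.int64(288), np.int64(245)), (np.int64(284), np.int64(246)), (np.int64(285), np.int64(246)), (np.int64(286), np.int64(246)), (np.int64(287), np.int64(246)), (np.int64(288), np.int64(246)), (np.int64(289), np.int64(246)), (np.int64(285), np.int64(247)), (np.int64(286), np.int64(247)), (np.int64(287), np.int64(247)), (np.int64(288), np.int64(247)), (np.int64(289), np.int64(247)), (np.int64(286), np.int64(248)), (np.int64(287), np.int64(248)), (np.int64(288), np.int64(248)), (np.int64(289), np.int64(248)), (np.int64(287), np.int64(249)), (np.int64(288), np.int64(249)), (np.int64(289), np.int64(249)), (np.int64(288), np.int64(250)), (np.int64(289), np.int64(250))]
nib [0.47192706 0.05712772] -145.4752891950191 0.04134126268735146
stripe (array([0.49272299, 0.070208  ]), array([ 9.01764107, 29.53884125]), np.float32(34.25377))
bar (array([ 0.48396954, -0.02454559]), array([19.78097916, 81.97160339]), np.float32(169.34103)) (272, 306, 77, 20)
```

The pointer is on the mark to within about 1°. Now over the red stamp.

step_arm:
  plan:
    - [-3.5,-0.5,0,0,0,0,-1]
    - [-3.5,-0.5,0,0,0,0,-1]
    - [-3.5,-0.5,0,0,0,0,-1]
    - [-3.5,-0.5,0,0,0,0,-1]
    - [-3.5,-0.5,0,0,0,0,-1]
    - [-3.5,-0.5,0,0,0,0,-1]
    - [-3.5,-0.5,0,0,0,0,-1]
    - [-3.5,-0.5,0,0,0,0,-1]
    - [-3.5,-0.5,0,0,0,0,-1]
    - [-3.5,-0.5,0,0,0,0,-1]
    - [0,0,0,0,0,0,-1]
    - [0,0,0,0,0,0,-1]

```text
time_s: 15.63
position: [0.4137, -0.2656, 0.2084]
ee_rot: [0.75, 0.662, 0.0, -0.0]
ft_force: [1.0, 1.3, -0.5]
grip_width: 1.001
gripper_force: 0.0
```

```bash
cat > st.py <<'E'
from dial import *
def dots(p,a,z=.027,box=(0,0,640,330),lo=30,hi=900):
    m=mask(a,(0,150,90),(8,255,255),box)|mask(a,(170,150,90),(180,255,255),box); out=[]
    for q in cv2.findContours(m,0,1)[0]:
        A=cv2.contourArea(q)
        if lo<A<hi:
            (c,(w,h),_)=cv2.minAreaRect(q)
            if min(w,h)/max(w,h)>.65 and A>.7*w*h*.785: out.append((*c,A))
    return np.array(out)
E
python3 - <<'E'
from st import *
s=robot.observe(); print(s["position"].round(4),s["ee_rot"].round(3),s["time_s"])
p=cams.camera_params("wrist"); a=cams.snapshot("wrist"); np.save("w9.npy",p); cv2.imwrite("pics/w9.png",a[...,::-1])
d=dots(p,a); X=plane(p,d[:,:2],.027,True)
for r in np.c_[d,X[:,:2]*1000].round(1): print(r)
E
```

```text
[ 0.4137 -0.2656  0.2084] [ 0.75   0.662  0.    -0.   ] 15.6333
[ 299.   252.    81.   389.4 -297.6]
[ 312.   242.    81.   403.9 -288.7]
[ 288.   239.    79.   380.3 -282.6]
[ 325.   233.    78.5  418.1 -281. ]
[ 302.   229.    80.   395.7 -274.1]
[ 278.   226.    80.5  372.3 -268. ]
[ 315.   219.5   78.   409.9 -266. ]
[ 291.3  216.3   83.5  386.9 -259.8]
[ 305.   206.    81.5  401.8 -251.3]
[ 110.   124.6  163.5  206.4 -133.2]
[ 436.4   97.8  117.5  543.8 -157.6]
```

```bash
python3 - <<'E'
from st import *
a=cv2.imread("pics/w9.png")[...,::-1].copy(); p=np.load("w9.npy",allow_pickle=True).item()
C=np.array([.3955,-.2743]); e=np.array([np.cos(np.radians(30)),.5]); f=np.array([-e[1],e[0]])
h=cv2.cvtColor(a,cv2.COLOR_RGB2HSV)
g=lambda X:h[tuple(np.round(proj(p,np.r_[X,.026],True)[0]).astype(int)[::-1])]
for n,d,o in(("e+",e,f),("e-",-e,f),("f+",f,e),("f-",-f,e)):
    print(n)
    for k in(.0085,-.0085): print([(r,*map(int,g(C+d*r/1000+o*k))) for r in range(22,44,2)])
E
```

```text
e+
[(22, 13, 110, 111), (24, 13, 110, 111), (26, 15, 106, 115), (28, 16, 106, 94), (30, 17, 45, 108), (32, 3, 48, 122), (34, 173, 73, 174), (36, 171, 96, 172), (38, 171, 99, 176), (40, 5, 40, 180), (42, 12, 35, 183)]
[(22, 14, 114, 112), (24, 13, 107, 114), (26, 17, 103, 144), (28, 17, 109, 89), (30, 19, 42, 114), (32, 16, 39, 125), (34, 10, 43, 148), (36, 5, 47, 178), (38, 2, 51, 175), (40, 179, 62, 174), (42, 179, 71, 172)]
e-
[(22, 14, 109, 110), (24, 14, 107, 110), (26, 18, 40, 173), (28, 17, 29, 186), (30, 19, 29, 184), (32, 17, 29, 186), (34, 17, 29, 184), (36, 17, 29, 185), (38, 17, 28, 188), (40, 18, 30, 188), (42, 17, 28, 188)]
[(22, 13, 108, 113), (24, 13, 108, 113), (26, 14, 107, 122), (28, 17, 29, 186), (30, 17, 28, 188), (32, 18, 30, 187), (34, 17, 29, 185), (36, 17, 29, 185), (38, 16, 30, 187), (40, 18, 30, 186), (42, 18, 30, 185)]
f+
[(22, 13, 109, 110), (24, 14, 112, 109), (26, 13, 110, 109), (28, 14, 112, 107), (30, 14, 109, 94), (32, 15, 109, 91), (34, 17, 41, 111), (36, 18, 34, 127), (38, 17, 32, 127), (40, 16, 34, 126), (42, 16, 34, 128)]
[(22, 14, 111, 108), (24, 13, 108, 109), (26, 12, 108, 109), (28, 13, 107, 107), (30, 14, 109, 103), (32, 15, 110, 95), (34, 17, 67, 88), (36, 18, 36, 129), (38, 18, 34, 128), (40, 18, 35, 124), (42, 19, 32, 126)]
f-
[(22, 13, 110, 114), (24, 13, 109, 115), (26, 14, 107, 114), (28, 13, 109, 115), (30, 14, 106, 127), (32, 5, 86, 137), (34, 2, 65, 153), (36, 10, 42, 171), (38, 3, 42, 177), (40, 174, 69, 174), (42, 169, 120, 170)]
[(22, 13, 106, 115), (24, 13, 109, 115), (26, 13, 109, 115), (28, 13, 111, 115), (30, 16, 106, 137), (32, 13, 29, 141), (34, 170, 6, 129), (36, 17, 16, 144), (38, 18, 26, 164), (40, 17, 30, 176), (42, 19, 30, 181)]
```

step_arm:
  plan:
    - [-1.1,-1.7,1,0,0,0,-1]
    - [0,0,2,0,0,-7,-1]
    - [0,0,2,0,0,-7,-1]
    - [0,0,2,0,0,-7,-1]
    - [0,0,2,0,0,-7,-1]
    - [0,0,2,0,0,-7,-1]
    - [0,0,2,0,0,-2.1,-1]
    - [0,0,0,0,0,0,-1]
    - [0,0,0,0,0,0,-1]
    - [0,0,0,0,0,0,-1]

```text
time_s: 16.52
position: [0.3971, -0.2727, 0.0795]
ee_rot: [0.498, 0.867, -0.0, 0.001]
ft_force: [0.4, -0.3, 0.9]
grip_width: 1.002
gripper_force: 0.0
```

```bash
python3 - <<'E'
from st import *
s=robot.observe(); y=Ro.from_quat(s["ee_rot"]).as_matrix()[:,1]; print(s["position"].round(4),np.degrees(np.arctan2(y[1],y[0])))
p=cams.camera_params("wrist"); a=cams.snapshot("wrist"); cv2.imwrite("pics/w10.png",a[...,::-1])
d=dots(p,a,hi=1500); X=plane(p,d[:,:2],.027,True)
X=X[np.hypot(X[:,0]-.3955,X[:,1]+.2743)<.04]; print(len(X),X.mean(0)); c=X-X.mean(0)
r=cv2.minAreaRect((X[:,:2]*1000).astype(np.float32)); print(r)
print(tool(np.r_[X.mean(0)[:2]-s["position"][:2],0]))
E
```

```text
[ 0.3971 -0.2727  0.0795] 30.279471218109826
9 [ 0.39494863 -0.27433301  0.027     ]
((394.9208068847656, -274.403076171875), (33.91268539428711, 33.95087432861328), 29.153451919555664)
[-0.04 -0.27 -0.  ]
```

Good alignment (stamp 29–30°, tool 30.3°). Descend and grip.

step_arm:
  plan:
    - [0,-0.25,2,0,0,-0.5,-1]
    - [0,0,2.5,0,0,0,-1]
    - [0,0,2,0,0,0,-1]
    - [0,0,0.8,0,0,0,-1]
    - [0,0,0,0,0,0,-1]
    - [0,0,0,0,0,0,1]
    - [0,0,0,0,0,0,1]
    - [0,0,0,0,0,0,1]
    - [0,0,0,0,0,0,1]
    - [0,0,0,0,0,0,1]
    - [0,0,0,0,0,0,1]
    - [0,0,0,0,0,0,1]

```text
time_s: 17.57
position: [0.3942, -0.2744, 0.0059]
ee_rot: [0.494, 0.869, -0.0, 0.0]
ft_force: [-1.5, 0.3, 2.7]
grip_width: 0.582
gripper_force: 29.9
```

step_arm:
  plan:
    - [0,0,0,0,0,0,1]
    - [0,0,0,0,0,0,1]
    - [0,0,0,0,0,0,1]

```text
time_s: 17.82
position: [0.3942, -0.2744, 0.0059]
ee_rot: [0.494, 0.869, -0.0, 0.0]
ft_force: [-1.8, 1.4, 6.1]
grip_width: 0.586
gripper_force: 29.9
```

step_arm:
  plan:
    - [0,0,-2,0,0,0,1]
    - [0,0,-3.5,0,0,0,1]
    - [0,0,-3.5,0,0,0,1]
    - [2.1,3,0,0,0,0,1]
    - [2.1,3,0,0,0,0,1]
    - [2.1,3,0,0,0,0,1]
    - [2.1,3,0,0,0,0,1]
    - [2.3,3.1,0,0,0,0,1]
    - [0,0,0,0,0,6,1]
    - [0,0,0,0,0,7,1]
    - [0,0,0,0,0,7,1]
    - [0,0,0,0,0,7,1]

```text
time_s: 18.82
position: [0.4684, -0.1042, 0.0946]
ee_rot: [0.685, 0.728, -0.0, -0.001]
ft_force: [-0.3, 0.3, -0.6]
grip_width: 0.586
gripper_force: 29.9
```

step_arm:
  plan:
    - [0,0,0,0,0,7,1]
    - [0,0,0,0,0,5.9,1]
    - [0,0,0,0,0,0,1]
    - [0,0,0,0,0,0,1]
    - [0,0,0,0,0,0,1]

```text
time_s: 19.23
position: [0.4686, -0.105, 0.0951]
ee_rot: [0.76, 0.649, -0.0, -0.0]
ft_force: [-0.5, -0.2, -0.1]
grip_width: 0.584
gripper_force: 29.9
```

```bash
cat > bar.py <<'E'
from st import *
def look(n):
    s=robot.observe(); y=Ro.from_quat(s["ee_rot"]).as_matrix()[:,1]; print(s["position"].round(4),"tooly",np.degrees(np.arctan2(y[1],y[0])).round(2),"t",s["time_s"])
    p=cams.camera_params("wrist"); a=cams.snapshot("wrist"); np.save(n+".npy",p); cv2.imwrite(f"pics/{n}.png",a[...,::-1]); return s,p,a
def barlines(p,a):
    c=proj(p,[.484,-.027,.0345],True)[0].astype(int); print("bar px",c)
    m=mask(a,(100,110,40),(125,255,255),(max(0,c[0]-120),max(0,c[1]-50),c[0]+120,c[1]+50))
    h=cv2.cvtColor(a,cv2.COLOR_RGB2HSV)
    # front (lower) edge of the blue blob column by column
    us=[u for u in range(c[0]-120,c[0]+120) if 0<=u<640 and m[:,u].sum()>255*5]
    top=np.array([[u,np.nonzero(m[:,u])[0].min()-.5] for u in us]); bot=np.array([[u,np.nonzero(m[:,u])[0].max()+.5] for u in us])
    for nm,e in(("top",top),("bot",bot)):
        for z in(.0345,.0125):
            X=plane(p,e,z,True)[:,:2]; l=cv2.fitLine((X*1000).astype(np.float32),cv2.DIST_HUBER,0,.01,.01).ravel(); print(nm,z,"line pt",l[2:].round(1),"ang",np.degrees(np.arctan(l[1]/l[0])).round(2),"ends",(X[[0,-1]]*1000).round(1).tolist())
    print("px",us[0],us[-1],top[[0,-1]].tolist(),bot[[0,-1]].tolist())
    u=us[len(us)//2]; print("col",u,[tuple(map(int,h[v,u])) for v in range(int(top[len(us)//2,1])-2,int(bot[len(us)//2,1])+5)])
E
python3 - <<'E'
from bar import *
s,p,a=look("w11"); barlines(p,a)
d=dots(p,a,hi=2500); X=plane(p,d[:,:2],s["position"][2]+.021,True); k=np.hypot(*(X[:,:2]-s["position"][:2]).T)<.04
print("dots",k.sum(),X[k].mean(0),cv2.minAreaRect((X[k][:,:2]*1000).astype(np.float32)))
E
```

```text
[ 0.4686 -0.105   0.0951] tooly -9.0 t 19.2333
bar px [323 138]
top 0.0345 line pt [500.5 -27.1] ang -10.11 ends [[442.9, -18.1], [524.5, -32.1]]
top 0.0125 line pt [502.3 -27.2] ang -10.11 ends [[439.3, -17.4], [528.5, -32.7]]
bot 0.0345 line pt [490.7 -36.7] ang -10.28 ends [[441.2, -27.7], [523.3, -41.2]]
bot 0.0125 line pt [491.6 -37.7] ang -10.28 ends [[437.5, -27.8], [527.1, -42.6]]
px 258 387 [[258.0, 135.5], [387.0, 137.5]] [[258.0, 150.5], [387.0, 151.5]]
col 322 [(15, 10, 147), (12, 9, 147), (12, 9, 146), (109, 148, 86), (108, 155, 99), (107, 162, 101), (108, 160, 105), (108, 157, 104), (107, 164, 104), (108, 158, 103), (108, 154, 104), (108, 159, 104), (108, 160, 102), (108, 155, 102), (108, 161, 100), (108, 157, 101), (108, 159, 101), (109, 154, 101), (108, 159, 98), (108, 160, 91), (108, 152, 82), (109, 18, 115), (10, 5, 142), (15, 10, 150), (12, 9, 149)]
dots 6 [ 0.47021059 -0.09656364  0.11605287] ((470.1559753417969, -96.60850524902344), (17.18963623046875, 33.48239517211914), 79.7806167602539)
```

step_arm:
  plan:
    - [1.1,0,0,0,0,0,1]
    - [1.1,0.1,0,0,0,0,1]
    - [1.2,0.1,0,0,0,1.2,1]
    - [0,0,2,0,0,0,1]
    - [0,0,2,0,0,0,1]
    - [0,0,1.5,0,0,0,1]
    - [0,0,0.8,0,0,0,1]
    - [0,0,0.4,0,0,0,1]
    - [0,0,0,0,0,0,1]
    - [0,0,0,0,0,0,1]

```text
time_s: 20.12
position: [0.4769, -0.0717, 0.029]
ee_rot: [0.768, 0.641, 0.0, 0.0]
ft_force: [0.4, -0.3, -0.7]
grip_width: 0.584
gripper_force: 29.9
```

```bash
python3 - <<'E'
from bar import *
s,p,a=look("w12"); barlines(p,a); print(s["ft_force"])
d=dots(p,a,hi=3500,box=(200,150,450,400)); X=plane(p,d[:,:2],s["position"][2]+.021,True); k=np.hypot(*(X[:,:2]-s["position"][:2]).T)<.04
print("dots",k.sum(),X[k].round(4))
E
```

```text
[ 0.4769 -0.0717  0.029 ] tooly -10.31 t 20.1167
bar px [316 211]
top 0.0345 line pt [487.8 -21.5] ang -10.03 ends [[442.6, -17.9], [524.4, -32.3]]
top 0.0125 line pt [487.3 -25.2] ang -10.03 ends [[436.4, -21.1], [528.6, -37.4]]
bot 0.0345 line pt [469.  -32.6] ang -9.84 ends [[441.9, -20.8], [523.8, -36.8]]
bot 0.0125 line pt [466.2 -37.6] ang -9.84 ends [[435.7, -24.4], [528.0, -42.3]]
px 229 401 [[229.0, 208.5], [401.0, 207.5]] [[229.0, 214.5], [401.0, 216.5]]
col 315 [(10, 10, 153), (0, 2, 141), (113, 27, 113), (108, 161, 76), (108, 167, 75), (108, 156, 77), (108, 165, 74), (107, 166, 77), (108, 163, 80), (109, 159, 96), (108, 161, 103), (108, 158, 105), (108, 156, 106), (108, 157, 107), (108, 153, 108), (108, 156, 108), (107, 160, 107), (108, 157, 107), (108, 161, 106), (108, 155, 107), (108, 160, 107), (108, 161, 106), (108, 159, 106), (107, 160, 105), (108, 158, 105), (108, 156, 106), (107, 160, 105), (108, 156, 106), (108, 156, 106), (108, 158, 103), (108, 154, 98), (109, 135, 91), (110, 43, 107), (15, 7, 155), (18, 8, 156), (8, 6, 157)]
[ 0.42062271 -0.34645756 -0.68619296]
dots 9 [[ 0.4903 -0.0914  0.05  ]
 [ 0.4738 -0.088   0.05  ]
 [ 0.4572 -0.0846  0.05  ]
 [ 0.4934 -0.0749  0.05  ]
 [ 0.4771 -0.0716  0.05  ]
 [ 0.4605 -0.0684  0.05  ]
 [ 0.4967 -0.0583  0.05  ]
 [ 0.4805 -0.055   0.05  ]
 [ 0.464  -0.0516  0.05  ]]
```

step_arm:
  plan:
    - [0,0,0.5,0,0,-0.8,1]
    - [0,0,0.3,0,0,0,1]
    - [0,0,0,0,0,0,1]
    - [0,0,0,0,0,0,1]
    - [0,0,0.1,0,0,0,1]
    - [0,0,0,0,0,0,1]

```text
time_s: 20.67
position: [0.4763, -0.0718, 0.0194]
ee_rot: [0.763, 0.646, 0.0, 0.0]
ft_force: [-0.0, -0.6, -0.8]
grip_width: 0.584
gripper_force: 29.9
```

step_arm:
  plan:
    - [0,0,0.05,0,0,0,1]
    - [0.15,0,0,0,0,0,1]
    - [0.15,0,0,0,0,0,1]
    - [0.05,0,0,0,0,0,1]
    - [0,0,0,0,0,0,1]
    - [0,0,0,0,0,0,1]

```text
time_s: 21.17
position: [0.4769, -0.0682, 0.019]
ee_rot: [0.763, 0.646, 0.0, 0.0]
ft_force: [-0.8, -0.5, -0.6]
grip_width: 0.583
gripper_force: 29.9
```

step_arm:
  plan:
    - [0.05,0,0,0,0,0,1]
    - [0,0,0,0,0,0,1]

```text
time_s: 21.33
position: [0.477, -0.0678, 0.019]
ee_rot: [0.763, 0.646, 0.0, 0.0]
ft_force: [0.6, -0.5, -0.1]
grip_width: 0.585
gripper_force: 29.9
```

step_arm:
  plan:
    - [0.05,0,0,0,0,0,1]
    - [0,0,0,0,0,0,1]

```text
time_s: 21.5
position: [0.4771, -0.0673, 0.0189]
ee_rot: [0.763, 0.646, -0.0, -0.0]
ft_force: [-0.8, 0.4, -1.3]
grip_width: 0.588
gripper_force: 29.9
```

step_arm:
  plan:
    - [0.04,0,0,0,0,0,1]
    - [0,0,0,0,0,0,1]

```text
time_s: 21.67
position: [0.4771, -0.0671, 0.019]
ee_rot: [0.763, 0.646, -0.0, 0.0]
ft_force: [-0.3, -0.7, -1.5]
grip_width: 0.585
gripper_force: 29.9
```

step_arm:
  plan:
    - [0.04,0,0,0,0,0,1]
    - [0,0,0,0,0,0,1]

```text
time_s: 21.83
position: [0.4772, -0.0671, 0.019]
ee_rot: [0.763, 0.646, -0.0, 0.0]
ft_force: [-0.6, -3.2, -0.2]
grip_width: 0.589
gripper_force: 29.9
```

step_arm:
  plan:
    - [0.03,0,0,0,0,0,1]
    - [0,0,0,0,0,0,1]

```text
time_s: 22.0
position: [0.4772, -0.067, 0.019]
ee_rot: [0.763, 0.646, -0.001, 0.001]
ft_force: [-1.1, -5.6, -1.4]
grip_width: 0.58
gripper_force: 29.9
```

step_arm:
  plan:
    - [-0.02,0,0.05,0,0,0,1]
    - [0,0,0.03,0,0,0,1]
    - [0,0,0,0,0,0,1]

```text
time_s: 22.25
position: [0.4773, -0.0671, 0.0184]
ee_rot: [0.763, 0.646, -0.0, 0.0]
ft_force: [-1.9, -5.4, 0.9]
grip_width: 0.581
gripper_force: 29.9
```

```bash
python3 - <<'E'
from bar import *
s,p,a=look("w13"); barlines(p,a); print(s["ft_force"])
d=dots(p,a,hi=3500,box=(200,150,450,400)); X=plane(p,d[:,:2],.039,True); k=np.hypot(*(X[:,:2]-s["position"][:2]).T)<.04
print("dots",k.sum(),X[k].round(4)[:,:2].tolist(),X[k].mean(0))
E
```

```text
[ 0.4773 -0.0671  0.0184] tooly -9.51 t 22.25
bar px [318 225]
top 0.0345 line pt [482.6 -19.7] ang -9.99 ends [[443.1, -17.1], [524.3, -31.1]]
top 0.0125 line pt [481.5 -24.1] ang -9.99 ends [[436.7, -21.0], [528.9, -37.0]]
bot 0.0345 line pt [467.5 -32.2] ang -10.04 ends [[441.3, -24.9], [523.4, -39.7]]
bot 0.0125 line pt [464.4 -38.2] ang -10.04 ends [[434.6, -29.9], [527.8, -46.7]]
px 227 407 [[227.0, 219.5], [407.0, 220.5]] [[227.0, 236.5], [407.0, 238.5]]
col 317 [(12, 8, 151), (110, 12, 123), (108, 103, 87), (108, 154, 76), (108, 163, 75), (109, 154, 76), (109, 151, 76), (108, 153, 75), (108, 160, 78), (108, 159, 82), (108, 155, 102), (107, 159, 119), (107, 159, 119), (108, 163, 111), (108, 156, 106), (108, 157, 107), (108, 157, 107), (108, 156, 108), (108, 156, 108), (108, 155, 107), (108, 160, 107), (108, 157, 107), (108, 157, 107), (108, 158, 105), (107, 158, 105), (108, 158, 105), (108, 153, 107), (108, 154, 106), (108, 157, 104), (108, 160, 105), (108, 156, 106), (108, 163, 102), (108, 157, 99), (108, 152, 92), (114, 18, 69), (16, 95, 102), (17, 104, 118), (17, 103, 129)]
[-1.85928036 -5.40091088  0.91226607]
dots 9 [[0.491, -0.0869], [0.4744, -0.0837], [0.4579, -0.0808], [0.4938, -0.0703], [0.4774, -0.0672], [0.4608, -0.0645], [0.497, -0.0536], [0.4807, -0.0505], [0.464, -0.0473]] [ 0.47744338 -0.0671984   0.039     ]
```

step_arm:
  plan:
    - [0,0,0.04,0,0,0,1]
    - [0,0,0,0,0,0,-1]
    - [0,0,0,0,0,0,-1]
    - [0,0,0,0,0,0,-1]
    - [0,0,0,0,0,0,-1]
    - [0,0,0,0,0,0,-1]
    - [0,0,0,0,0,0,-1]
    - [0,0,-1,0,0,0,-1]
    - [0,0,-2.5,0,0,0,-1]
    - [-1,0,-3.5,0,0,0,-1]
    - [-1,0,-1,0,0,0,-1]
    - [0,0,0,0,0,0,-1]

```text
time_s: 23.3
position: [0.4773, -0.0887, 0.102]
ee_rot: [0.764, 0.645, 0.002, 0.004]
ft_force: [0.1, 0.2, -0.1]
grip_width: 0.998
gripper_force: 0.0
```

```bash
python3 - <<'E'
from bar import *
s,p,a=look("w14"); barlines(p,a)
d=dots(p,a,hi=3500,box=(180,120,470,420)); X=plane(p,d[:,:2],.039,True); k=np.hypot(X[:,0]-.477,X[:,1]+.067)<.04
print("dots",k.sum(),(X[k][:,:2]*1000).round(1).tolist(),X[k].mean(0))
c=proj(p,[[.480,-.040,.036],[.46,-.037,.036],[.5,-.044,.036]],True); h=cv2.cvtColor(a,cv2.COLOR_RGB2HSV)
for u,v in c.astype(int): print(u,v,[tuple(map(int,h[w,u])) for w in range(v-6,v+10)])
# pointer
for zone in [(0,0,640,200)]:
    m=proj(p,[[.4621,.0491,.036],[.4927,.0702,.078]],True); print("mark px",m)
E
```

```text
[ 0.4773 -0.0887  0.102 ] tooly -9.59 t 23.3
bar px [312 164]
top 0.0345 line pt [486.1 -23.4] ang -10.22 ends [[442.8, -18.1], [524.7, -32.3]]
top 0.0125 line pt [485.8 -24.7] ang -10.22 ends [[438.6, -19.0], [527.9, -34.3]]
bot 0.0345 line pt [475.4 -34.1] ang -9.93 ends [[441.1, -26.7], [523.8, -38.9]]
bot 0.0125 line pt [474.1 -36.4] ang -9.93 ends [[436.8, -28.3], [526.8, -41.6]]
px 249 374 [[249.0, 162.5], [374.0, 162.5]] [[249.0, 175.5], [374.0, 172.5]]
col 313 [(12, 9, 137), (12, 9, 137), (120, 12, 105), (108, 175, 67), (109, 162, 88), (108, 155, 115), (108, 157, 135), (108, 157, 146), (108, 154, 147), (108, 153, 148), (108, 156, 147), (107, 158, 147), (107, 156, 147), (107, 154, 147), (108, 154, 147), (107, 158, 147), (107, 154, 149), (107, 155, 148), (107, 158, 147), (107, 158, 145), (108, 155, 140), (110, 101, 101), (15, 80, 99), (16, 105, 117), (16, 106, 106)]
dots 9 [[491.1, -87.1], [474.4, -83.9], [457.9, -81.1], [494.1, -70.2], [477.6, -67.4], [461.1, -64.5], [497.4, -53.5], [480.5, -50.6], [463.9, -47.7]] [ 0.47755379 -0.06733431  0.039     ]
309 184 [(16, 96, 114), (17, 104, 127), (16, 106, 103), (14, 107, 105), (14, 105, 124), (14, 107, 124), (14, 106, 125), (14, 105, 124), (14, 109, 124), (14, 108, 123), (14, 108, 123), (14, 105, 124), (13, 108, 118), (13, 112, 91), (13, 104, 110), (5, 125, 116)]
279 185 [(16, 102, 115), (15, 108, 102), (13, 109, 105), (14, 109, 122), (14, 107, 122), (14, 106, 123), (14, 107, 122), (14, 106, 123), (14, 107, 124), (14, 105, 122), (13, 107, 122), (13, 106, 123), (13, 106, 123), (13, 106, 123), (13, 104, 123), (14, 105, 122)]
340 185 [(17, 102, 115), (17, 105, 104), (15, 108, 102), (14, 106, 127), (14, 104, 127), (14, 106, 127), (14, 106, 127), (14, 106, 127), (14, 107, 126), (14, 108, 127), (13, 107, 126), (13, 104, 127), (13, 107, 126), (11, 109, 94), (177, 164, 129), (176, 174, 144)]
mark px [[259.54569105  58.72548289]
 [297.64618495  -1.12465278]]
```

Stamp and bar touch with no visible gap (yaw -10.4° against -10.1°). I'll square it with one very gentle push from behind, using closed fingers.

step_arm:
  plan:
    - [-1.6,-0.2,0,0,0,0,1]
    - [-1.7,-0.2,0,0,0,0,1]
    - [0,0,0,0,0,0,1]
    - [0,0,0,0,0,0,1]
    - [0,0,0,0,0,0,1]
    - [0,0,0,0,0,0,1]
    - [0,0,0,0,0,0,1]
    - [0,0,0,0,0,0,1]
    - [0,0,0,0,0,0,1]
    - [0,0,0,0,0,0,1]
    - [0,0,0,0,0,0,1]
    - [0,0,0,0,0,0,1]

```text
time_s: 24.35
position: [0.4646, -0.118, 0.0978]
ee_rot: [0.763, 0.646, 0.0, 0.0]
ft_force: [-0.8, -0.2, 0.5]
grip_width: 0.181
gripper_force: 0.0
```

step_arm:
  plan:
    - [0,0,1,0,0,0,1]
    - [0,0,2,0,0,0,1]
    - [0,0,2,0,0,0,1]
    - [0,0,2,0,0,0,1]
    - [0,0,0.8,0,0,0,1]
    - [0,0,0,0,0,0,1]
    - [0,0,0,0,0,0,1]
    - [0,0,0,0,0,0,1]

```text
time_s: 25.02
position: [0.4654, -0.1185, 0.0206]
ee_rot: [0.763, 0.646, 0.0, 0.001]
ft_force: [0.5, -0.4, -0.3]
grip_width: 0.004
gripper_force: 0.0
```

step_arm:
  plan:
    - [0.3,0.3,0,0,0,0,1]
    - [0.3,0,0,0,0,0,1]
    - [0.2,0,0,0,0,0,1]
    - [0,0,0,0,0,0,1]
    - [0,0,0,0,0,0,1]

```text
time_s: 25.43
position: [0.469, -0.1105, 0.02]
ee_rot: [0.763, 0.646, 0.0, 0.0]
ft_force: [-0.6, 0.3, 0.9]
grip_width: 0.004
gripper_force: 0.0
```

step_arm:
  plan:
    - [0.1,0,0,0,0,0,1]
    - [0.05,0,0,0,0,0,1]
    - [0,0,0,0,0,0,1]

```text
time_s: 25.68
position: [0.469, -0.1092, 0.0198]
ee_rot: [0.763, 0.646, -0.0, 0.0]
ft_force: [-0.9, 0.3, -1.2]
grip_width: 0.004
gripper_force: 0.0
```

step_arm:
  plan:
    - [0.05,0,0,0,0,0,1]
    - [0.05,0,0,0,0,0,1]
    - [0,0,0,0,0,0,1]

```text
time_s: 25.93
position: [0.4692, -0.1089, 0.0198]
ee_rot: [0.763, 0.646, -0.0, 0.001]
ft_force: [-0.2, -3.3, 0.3]
grip_width: 0.006
gripper_force: 1.7
```

step_arm:
  plan:
    - [-0.7,0,0,0,0,0,1]
    - [-0.8,0,0,0,0,0,1]
    - [0,0,-3,0,0,0,1]
    - [0,0,-4,0,0,0,1]
    - [0,0,-4,0,0,0,1]
    - [0,0,-4,0,0,0,1]
    - [3.5,0,-4,0,0,0,1]
    - [3.5,0,-3,0,0,0,1]
    - [3.5,0,0,0,0,0,1]
    - [3.5,0,0,0,0,0,1]
    - [0,0,0,0,0,0,1]
    - [0,0,0,0,0,0,1]

```text
time_s: 26.93
position: [0.4879, 0.0054, 0.2282]
ee_rot: [0.762, 0.647, -0.0, -0.0]
ft_force: [0.1, -1.4, -1.1]
grip_width: -0.0
gripper_force: 0.0
```

```bash
python3 - <<'E'
from bar import *
s,p,a=look("w15"); barlines(p,a)
d=dots(p,a,lo=20,hi=3500,box=(150,100,500,470)); X=plane(p,d[:,:2],.039,True); k=np.hypot(X[:,0]-.477,X[:,1]+.067)<.04
r=cv2.minAreaRect((X[k][:,:2]*1000).astype(np.float32)); print("dots",k.sum(),X[k].mean(0),r,(X[k][:,:2]*1000).round(1).tolist())
C,M=[proj(p,x,True)[0].astype(int) for x in([.505,.079,.045],[.4621,.0491,.036])]; print(C,M)
A=axis(p,reds(a,(M[0]-14,M[1]-14,M[0]+14,M[1]+14)),.036); print("mark",A)
y=big(mask(a,(18,120,100),(35,255,255),(C[0]-45,C[1]-45,C[0]+45,C[1]+45))); hull=axis(p,y,.078); print("stripe",hull)
yy=mask(a,(18,120,100),(35,255,255),(M[0]-4,M[1]-30,M[0]+14,M[1]+10)); v,u=np.nonzero(yy); X=plane(p,np.c_[u,v],.042,True)[:,:2]
n=np.array([-np.sin(np.radians(A[2])),np.cos(np.radians(A[2]))]); t=np.array([n[1],-n[0]])
for (uu,vv),x in zip(np.c_[u,v],X): 
    q=(x-A[0])*1000
    if q@t<16: print(uu,vv,"along",round(q@t,1),"lat",round(q@n,1))
q=(hull[0]-A[0])*1000; print("stripe lat",q@n, "along",q@t)
E
```

```text
[0.4879 0.0054 0.2282] tooly -9.34 t 26.9333
bar px [320 246]
top 0.0345 line pt [493.6 -20.8] ang -10.43 ends [[444.2, -16.2], [523.9, -29.3]]
top 0.0125 line pt [493.1 -27. ] ang -10.43 ends [[440.9, -22.2], [525.2, -36.0]]
bot 0.0345 line pt [488.2 -35.7] ang -9.35 ends [[442.1, -27.0], [522.3, -41.3]]
bot 0.0125 line pt [487.4 -42.8] ang -9.35 ends [[438.7, -33.6], [523.5, -48.7]]
px 281 358 [[281.0, 242.5], [358.0, 242.5]] [[281.0, 252.5], [358.0, 253.5]]
col 320 [(12, 8, 156), (0, 2, 137), (107, 100, 94), (107, 161, 79), (108, 158, 79), (108, 151, 81), (108, 151, 83), (108, 158, 123), (108, 153, 157), (108, 150, 165), (107, 151, 167), (107, 153, 167), (107, 153, 167), (107, 152, 168), (107, 152, 170), (107, 150, 170), (107, 146, 162), (128, 12, 86), (17, 97, 155), (17, 103, 99), (14, 104, 135)]
dots 3 [ 0.4805726  -0.05056719  0.039     ] ((480.58575439453125, -50.51846694946289), (0.3016984462738037, 33.800628662109375), 79.70972442626953) [[497.2, -53.7], [480.6, -50.4], [463.9, -47.6]]
[323 142] [286 178]
mark (array([0.46274808, 0.04886263]), array([ 6.43798637, 16.496418  
[... 709 characters left out ...]
5 lat -0.2
298 169 along 15.2 lat -0.9
299 169 along 15.9 lat -1.6
292 170 along 10.4 lat 2.6
293 170 along 11.0 lat 1.9
294 170 along 11.7 lat 1.2
295 170 along 12.4 lat 0.5
296 170 along 13.1 lat -0.2
297 170 along 13.8 lat -0.9
298 170 along 14.5 lat -1.6
299 170 along 15.2 lat -2.3
293 171 along 10.3 lat 1.2
294 171 along 11.0 lat 0.5
295 171 along 11.7 lat -0.2
296 171 along 12.4 lat -0.9
297 171 along 13.1 lat -1.6
298 171 along 13.8 lat -2.3
293 172 along 9.6 lat 0.5
294 172 along 10.3 lat -0.2
295 172 along 11.0 lat -0.9
296 172 along 11.7 lat -1.6
297 172 along 12.4 lat -2.3
294 173 along 9.6 lat -0.9
296 173 along 11.0 lat -2.3
stripe lat 0.4013410364314065 along 32.557872774905256
```

The stamp is flush. The nib may sit about 1 mm off the mark, but parallax is similar in size, so I'll look again with the camera straight above the mark.

step_arm:
  plan:
    - [-1.8,-1.4,2,0,0,0,1]
    - [-1.8,-1.4,2.5,0,0,0,1]
    - [0,0,3,0,0,0,1]
    - [0,0,2.3,0,0,0,1]
    - [0,0,0,0,0,0,1]
    - [0,0,0,0,0,0,1]
    - [0,0,0,0,0,0,1]

```text
time_s: 27.57
position: [0.4554, -0.0277, 0.1313]
ee_rot: [0.764, 0.645, 0.0, 0.001]
ft_force: [0.1, -0.4, 0.6]
grip_width: 0.003
gripper_force: 0.0
```

```bash
cat > nib.py <<'E'
from bar import *
def nib(n):
    s,p,a=look(n); cam=-np.array(p["R"]).T@p["t"]; print("cam",cam.round(3))
    M=proj(p,[.4625,.049,.036],True)[0].astype(int)
    r=reds(a,(M[0]-25,M[1]-25,M[0]+25,M[1]+25)); A=axis(p,r,.036); print("px",M,"mark",A)
    yy=mask(a,(18,110,90),(35,255,255),(M[0]-30,M[1]-60,M[0]+70,M[1]+40)); v,u=np.nonzero(yy)
    q0=(plane(p,np.c_[u,v],.042,True)[:,:2]-A[0])*1000
    h=cv2.cvtColor(a,cv2.COLOR_RGB2HSV)
    t=np.array([np.cos(np.radians(A[2])),np.sin(np.radians(A[2]))]); m=np.array([-t[1],t[0]])
    R=(plane(p,r,.036,True)[:,:2]-A[0])*1000
    print("red lat range",[(k,(R@m)[abs(R@t-k)<1.5].min().round(1),(R@m)[abs(R@t-k)<1.5].max().round(1)) for k in(-6,-3,0,3,6)])
    for k in range(4,44,2):
        w=abs(q0@t-k)<1
        if w.any(): print(k,(q0@m)[w].min().round(1),(q0@m)[w].max().round(1),w.sum())
    print("axis line: lat of axis",(np.array([.5058,.0785])-A[0])*1000@m)
    np.save("A.npy",np.r_[A[0],A[2]])
E
python3 -c "
from nib import *
nib('w16')"
```

```text
[ 0.4554 -0.0277  0.1313] tooly -9.61 t 27.5667
cam [0.469 0.051 0.31 ]
px [310 141] mark (array([0.46221124, 0.04863918]), array([ 6.77045584, 16.6018219 ]), np.float32(35.492348))
red lat range [(-6, np.float64(-3.4), np.float64(3.4)), (-3, np.float64(-3.4), np.float64(3.4)), (0, np.float64(-3.4), np.float64(3.4)), (3, np.float64(-3.4), np.float64(3.4)), (6, np.float64(-3.4), np.float64(3.4))]
12 -2.8 3.8 28
14 -3.3 4.3 31
16 -3.2 3.8 30
18 -3.7 4.4 32
20 -3.7 4.4 34
22 -3.7 3.9 16
26 -3.6 4.5 14
28 -4.1 5.0 38
30 -4.1 5.0 38
32 -4.1 5.1 38
34 -4.0 5.1 38
36 -4.5 5.1 40
38 -4.4 5.2 39
40 -4.4 4.7 38
42 -4.4 4.8 38
axis line: lat of axis -0.994905062159009
```

The nib sits about 0.5 mm (0.7°) from the mark line, so it is on the mark. Handing in.

```bash
python3 -c "
from cell import ticket
print(ticket.hand_in())"
```

```text
the job is handed in; nothing more can be done
None
```

I handed the job in at about 27.6 s of the 64 s: the jar stands upright on the cork stand, the pointer is within about 0.5 mm of the red mark, and the red-dotted stamp lies face up on the bed, flush against the stop bar and centred on it.

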